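# Index the drilling fixture to its next slot and lock it

## Robot

A 6-joint arm with a two-finger parallel gripper is mounted at the origin on the work surface. World frame = base frame: x ahead of the robot, y to its left, z up, the work surface at z = 0. Lengths are in m, angles in degrees, forces in N, time in s.
With the tool pointing down it reaches from about 0.4 to 0.825 m from the base axis. Payload 7 kg.
Tool frame: the origin (TCP) lies on the front face of the gripper's body, between the roots of the fingers; the fingertips stand 66 mm ahead of it and the grasp point (between the pads) lies 47 mm ahead of it; z points along the fingers, y is the line along which they close (so a half turn about z gives the same grasp; the last joint's range is limited). The gripper opens to 88 mm and grips with 3 to 60 N. Pads are 19 mm wide; open, the fingers measure 130 mm over their backs; the gripper's body (78 mm by 193 mm) begins 47 mm behind the grasp point.
Start: joints at [86.981, 20.546, 0.682, 0, -70.136, -16.507], TCP at [0.226, 0.636, 0.292] pointing down, gripper open.
Joint ranges: [-176.03, 176.03], [-82.01, 121.73], [-58.28, 71.71], [-173.87, 95.51], [-174.79, -0.11], [-173.66, 173.66]. Speed limits (degrees/s): [136.94, 136.94, 172.46, 180, 180, 180].

## Interface

Orientations are given as [roll, pitch, yaw] about the fixed x, y, z axes, in that order (R = Rz(yaw) Ry(pitch) Rx(roll)).
In Python, from plant import ctrl gives the robot as it stands.
- The arm moves only by the tool send_rows, never from a script. Its argument "deltas" is a list of rows, each a list of 2 entries, a list of its own where there are three numbers: the shift along the tool's x, y, z each as a share of 800 mm, from -1 to 1, then the turn about the tool's z as a share of 90 degrees, from -1 to 1. A call has exactly 5 rows; each row is the pose to reach, as a shift and turn from the pose commanded when the call began, along the tool's axes at that moment; what a row does not reach only later rows make up. A row lasts 1/12 s, in which the tool goes at most 41.7 mm and 7.16 degrees, less where a joint would pass 70% of its speed; a pose out of reach is approached as far as the arm can. A call with a number of a shift or a turn outside -1 to 1 is refused whole. A call with a gripper value outside its range is refused whole. "gripper" is the opening, from 0 (shut) to 1 (fully open), set as the call begins (left out, the last holds). The fingers move at their own pace and stop on an object; the grip force is fixed at half the most. Time passes only in rows, so rows that repeat a pose let the fingers close, or fill a call up. It gives the time, the measured TCP pose, the force, the opening and the grip force at its end, in the units of the state.
- ctrl.get_obs(): the state, without advancing time (a new reading comes with each control period).
- ctrl.snapshot(name): name is "side" or "top" or "wrist"; returns a dict with "color" (384x512x3 uint8, red, green, blue), "vertical_fov" (degrees; the focal length in pixels is half the picture's height over the tangent of half this angle, whatever the lens; pixels are square), "cx", "cy" (the principal point, pixels), "rvec" (rotation vector, rad) and "tvec" (3), from world to camera coordinates, as OpenCV has them. Camera axes: x right, y down, z forward; pixel columns grow to the right and rows downward; lengths in m; the calibration is good to about 2 mm. A picture is of the moment at which its call begins. There is no depth.
- ctrl.close_job(): hands the job in; it is judged then, once.
Trained networks look in a picture, given as the dict that the camera call returned (one of the last four; its "shot" number tells which), for a name from the list of things; names that differ only in an ending like _2 or _b are one class to them, and where a whole thing is asked for, a point or a joint stands for the part that bears it (a point fixed in the world has none). Each returns a list of dicts, best first, with "conf" (0 to 1); they miss things now and then, are a little off and sometimes report something else, mostly with a low value. They report only what shows in the picture. A call takes as long as a camera call. They do not tell look-alikes from the thing itself.
- ctrl.boxes_of(picture, thing): "xy" ([column, row] as shares, 0 to 1, of the picture: columns of its width, rows of its height, amid what is visible of it).
- ctrl.cut_out(picture, thing): "pixels" (384x512 bool, what is visible of it) and "xy" ([column, row] as shares, 0 to 1, of the picture: columns of its width, rows of its height, amid what is visible of it).
The state is a dict: "clock": time; "joint_pos": joint angles; "qvel": joint speeds; "tau": joint torques, N m; "tool_pos": TCP position; "orientation": TCP orientation; "force": force on the tool from outside, world axes, zero at the start; "moment": the same for the moment, N m; "opening": finger opening in m; "gripper_force": force on a finger pad.
Only numpy, scipy, OpenCV 4.12 (cv2) and the standard library are available. Lean on these libraries where they do the work, as an engineer would, in place of code of your own. Each camera call takes 0.05 s, during which the arm holds its last target. There are 200 camera calls.

## Task

The index plate of the bench fixture stands part-way between two stations. Push it round clockwise (seen from above) by one of its upright pins until the next rim slot faces the lock bolt, then push the bolt by its upright tab fully home into that slot. It is fingertip work only: pick nothing up, leave the hub seated on the plate, and do not disturb the other things on the bench.

Things in the scene. Friction and masses are not known exactly. Their poses are not given: they have to be found in the camera images.
- fixture: Indexing fixture bolted to the bench. Origin on the bench under the axis of its round index plate, z up. The lock bolt lies along the fixture's +y axis and is pushed home along -y, towards the plate's axis. Blue base 14 mm thick, x -100 to 100, y -105 to 175 mm. Bolt guide at x -30 to 30, y 112 to 172 mm, top 64 mm above the bench.
- plate (a joint): Angle (rad) of the steel index plate, counter-clockwise from above positive; starts at 0.4 to 1.15. 0: the wanted slot faces the bolt; 1.571: the previous slot would. Disc 200 mm across, top face 56 mm above the bench, 14 mm thick; four rim slots 90 degrees apart, 24 mm wide, 34 mm deep. No end stops; stays where left; about 3 N at a pin turns it.
- bolt (a joint): Travel (m) of the lock bolt: 0 drawn back, 0.034 fully home (tab against the guide, nose 26 mm into the slot). Starts at 0 to 0.004; away from a slot the rim stops it at 0.008. Slides at about 3 N plus 15 N per m/s and stays where left. Its rounded nose has 3 mm play each side in the slot and draws the plate square if a few mm off.
- pin0 (a point): Middle, 79 mm above the bench, of an upright steel pin on the index plate: 14 mm in diameter, from 56 to 102 mm above the bench, 82 mm from the plate's axis. Four such pins stand 90 degrees apart, half-way between the slots, and turn with the plate; any will do. At plate angle 0 this one lies 45 degrees counter-clockwise of the fixture's +x axis.
- pin1 (a point): The same for the pin 90 degrees further counter-clockwise.
- pin2 (a point): The same for the pin opposite pin0.
- pin3 (a point): The same for the pin opposite pin1.
- bolt_tab (a point): Point 78 mm above the bench on the outer face (away from the plate) of the bolt's tab: its tail bent upright, 36 mm wide, 8 mm thick, from 43 to 96 mm above the bench. On the fixture's +y line, 214 mm from the plate's axis with the bolt drawn back; moves with the bolt. Nothing stands behind it. The bar is 18 mm wide, its top at 55 mm.
- hub: Loose aluminium flanged hub (the workpiece) on the plate's central spigot: flange 84 mm in diameter, 12 mm thick; neck 52 mm; 42 mm high in all; 32 mm bore over a 29 mm spigot 20 mm high; 0.5 kg. Origin at the centre of its underside, 56 mm above the bench. It turns with the plate.
- spray_can: Loose white spray can with a blue band and a black cap, 62 mm in diameter, 190 mm high, standing on the bench; origin at the centre of its underside.
- carton: Loose cardboard box 85 x 60 x 70 mm on the bench; origin at the centre of its underside.
- drill_case: Loose open grey case of twist drills, 75 x 100 mm, 130 mm high, on the bench; origin at the centre of its underside.
- wrench: Loose steel wrench 180 mm long lying flat on the bench beyond the fixture, along its own x axis; origin at its middle on the bench.
Not all that is in view belongs to the job. What is shaped like the hub but blue or orange is not meant.

How it is judged (in metres and radians):
On the way, in this order (a step that is already met when the one before it is completed fails the run):
1. the plate is turned so that the wanted slot faces the bolt, the bolt still outside the slot (value of joint plate between -0.12 and 0.12 rad and value of joint bolt below 0.012 m), for 0.1 s.
2. the bolt is pushed home into the slot (value of joint bolt above 0.031 m), for 0.2 s.
At the end, for the whole second after the job is handed in: The wanted slot faces the bolt (plate within 0.06 rad of 0, at rest) and the bolt is home (travel at least 31 of 34 mm); the hub is still seated on its spigot (within 3 mm in height, 6 mm sideways, 0.08 rad upright) and the other four things are within 20 mm of where they stood (value of joint plate between -0.06 and 0.06 rad and value of joint bolt above 0.031 m and velocity of joint plate between -0.05 and 0.05 rad/s and z of hub in the frame of fixture below 0.059 m and horizontal distance between hub and fixture below 0.006 m and angle between hub's own z axis and vertical below 0.08 rad and distance of each of spray_can, carton, drill_case, wrench from where it was at the start of the episode below 0.02 m); the robot touches nothing.
It fails at once if the plate is turned back to the slot it came from (value of joint plate above 1.4 rad).
It fails at once if the hub is lifted or tipped (z of hub in the frame of fixture above 0.064 m or angle between hub's own z axis and vertical above 0.2 rad).
It fails at once if another thing on the bench is lifted, pushed away or knocked over (distance of any of spray_can, carton, drill_case, wrench from where it was at the start of the episode above 0.02 m or angle between spray_can's own z axis and vertical above 0.3 rad).
It also fails if it takes over 54 s, if anything falls off the work surface, if the arm or the gripper's body presses on something with over 40 N, if the wrist force passes 120 N, or if a joint passes its speed limit or range.

## Working session

There is one attempt and no reset: what is moved stays moved. The work goes in short steps, Python scripts to look and compute and a tool call to move; the robot and the scene stay as the last step left them, time stands still between calls to the robot, and variables do not carry over. Pictures are saved under pics/ and viewed, at most 10 in all, crops included, and the job is handed in when it is done.

Besides the shell and the picture viewer there is one more tool, called as a command line: name --argument value ..., lists and objects as JSON in quotes. send_rows: Moves the arm, as the interface text tells. Shift numbers are shares of 800 mm and turn numbers shares of 90 degrees, none past 1 either way. Its arguments: {"type":"object","properties":{"deltas":{"type":"array","items":{"type":"array"}},"gripper":{"type":"number"}},"required":["deltas"]}

```bash
mkdir -p pics; cat > h.py <<'E'
import numpy as np,cv2
from plant import ctrl
def cam(p):
    R=cv2.Rodrigues(np.array(p["rvec"],float))[0];t=np.array(p["tvec"],float).ravel()
    f=384/2/np.tan(np.radians(p["vertical_fov"])/2)
    return R,t,f
def ray(p,xy,z):
    R,t,f=cam(p);d=R.T@np.array([(xy[0]*512-p["cx"])/f,(xy[1]*384-p["cy"])/f,1]);o=-R.T@t
    return o+d*(z-o[2])/d[2]
def proj(p,X):
    R,t,f=cam(p);c=R@np.array(X,float)+t
    return np.array([f*c[0]/c[2]+p["cx"],f*c[1]/c[2]+p["cy"]])
def save(p,n): cv2.imwrite("pics/"+n,p["color"][:,:,::-1])
E
python3 - <<'E'
from h import *
print(ctrl.get_obs())
Z=dict(fixture=.014,pin0=.079,bolt_tab=.078,hub=.09,spray_can=.095,carton=.035,drill_case=.065,wrench=.005)
ims=[]
for n in("side","top"):
    p=ctrl.snapshot(n);R,t,f=cam(p);print(n,(-R.T@t).round(3),f);ims.append(p["color"])
    for k,z in Z.items():
        for b in ctrl.boxes_of(p,k)[:5]: print(k,round(b["conf"],2),np.round(np.array(b["xy"])*[512,384]),ray(p,b["xy"],z).round(3))
    save(p,n+"1.png")
E
```

```text
{'clock': 0.0, 'joint_pos': array([ 8.69822529e+01,  2.05909697e+01,  6.34596046e-01, -2.18880416e-02,
       -7.01358765e+01, -1.65090998e+01]), 'qvel': array([-0.0642589 , -0.05136674, -0.077327  , -0.04115242, -0.03003635,
        0.05280136]), 'tau': array([ 1.12979040e-03, -5.82721853e+01,  2.93051022e+01,  6.99689895e+00,
        6.87344917e-03, -1.71944484e-04]), 'tool_pos': array([0.22547357, 0.63582483, 0.29122854]), 'orientation': array([ 1.79905705e+02, -6.48931976e-03, -1.95342955e+01]), 'force': array([-0.69209864,  0.98063075, -0.57468966]), 'moment': array([-0.01511668,  0.02557332, -0.01770703]), 'gripper_force': 0.0, 'opening': 0.08768500013014136}
side [0.283 0.498 0.818] 364.7943766948774
fixture 0.57 [269. 247.] [0.534 0.056 0.014]
pin0 0.69 [276. 229.] [0.529 0.037 0.079]
pin0 0.43 [220. 193.] [0.714 0.029 0.079]
bolt_tab 0.54 [239. 280.] [0.52  0.201 0.078]
hub 0.92 [281. 217.] [0.535 0.009 0.09 ]
hub 0.75 [185. 230.] [0.7   0.176 0.09 ]
hub 0.65 [288. 176.] [ 0.596 -0.121  0.09 ]
spray_can 0.94 [376. 137.] [ 0.465 -0.415  0.095]
spray_can 0.29 [275. 230.] [0.525 0.052 0.095]
carton 0.82 [325. 131.] [ 0.631 -0.417  0.035]
drill_case 0.81 [129. 333.] [0.635 0.421 0.065]
wrench 0.65 [214. 185.] [ 0.79  -0.03   0.005]
wrench 0.52 [276. 236.] [0.541 0.01  0.005]
top [0.445 0.024 1.552] 457.7190726199647
fixture 0.83 [246. 227.] [0.541 0.047 0.014]
pin0 0.83 [261. 229.] [ 0.53  -0.002  0.079]
hub 0.93 [263. 223.] [ 0.551 -0.007  0.09 ]
hub 0.81 [217. 169.] [0.726 0.136 0.09 ]
hub 0.69 [311. 204.] [ 0.608 -0.163  0.09 ]
spray_can 0.97 [392. 246.] [ 0.47  -0.418  0.095]
carton 0.83 [387. 197.] [ 0.632 -0.425  0.035]
carton 0.6 [259. 224.] [0.551 0.005 0.035]
carton 0.18 [269. 160.] [ 0.764 -0.034  0.035]
drill_case 0.64 [260. 225.] [ 0.546 -0.001  0.065]
drill_case 0.6 [132. 194.] [0.652 0.418 0.065]
wrench 0.66 [271. 156.] [ 0.786 -0.043  0.005]
```

```bash
python3 - <<'E'
import cv2
a=cv2.imread("pics/top1.png")[110:310,140:360];cv2.imwrite("pics/top1c.png",cv2.resize(a,None,fx=3,fy=3,interpolation=cv2.INTER_CUBIC)[:600])
E
```

```text
(no output)
```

View pics/top1c.png

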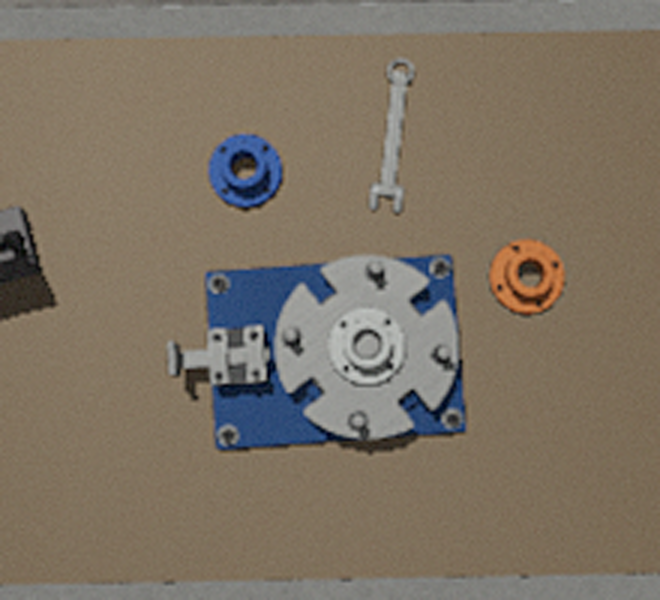

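View pics/side1.png

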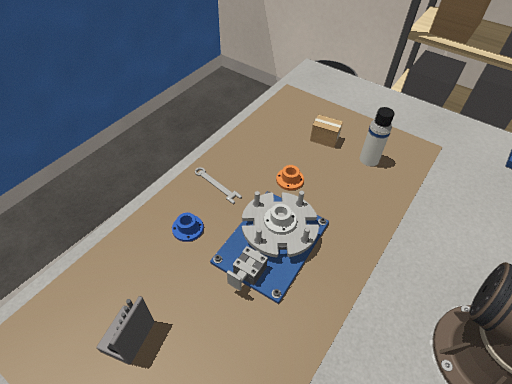

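The top view shows the fixture with the bolt to image left (world +y). The pin tops are at crop (376,268), (292,338), (443,353) and (358,421), the plate centre is near (367,347), and the tab is at (174,358). The wanted slot is at lower left (305,393).

```bash
python3 - <<'E'
from h import *
p=ctrl.snapshot("top")
g=lambda c,z: ray(p,[(c[0]/3+140)/512,(c[1]/3+110)/384],z)[:2]
pins=np.array([g(c,.102) for c in[(376,268),(292,338),(358,421),(443,353)]])
c=pins.mean(0);d=pins-c
print("c",c,"r",np.hypot(*d.T),"ang",np.degrees(np.arctan2(d[:,1],d[:,0])))
tab=g((174,358),.096);print("tab",tab,tab-c,np.hypot(*(tab-c)))
h=[g(q,.014) for q in[(219,283),(440,267),(452,419),(228,435)]]
for a,b in((1,0),(2,3)): print("y axis ang",np.degrees(np.arctan2(*(h[a]-h[b])[[1,0]])), )
for a,b in((3,0),(2,1)): print("x ang",np.degrees(np.arctan2(*(h[b]-h[a])[[1,0]])))
print("holes mean",np.mean(h,0))
E
```

```text
c [ 0.54234607 -0.00646341] r [0.08226641 0.07988588 0.08070597 0.08046294] ang [ -7.60110709  83.90791996 171.97083785 -97.21583111]
tab [0.53218344 0.19842074] [-0.01016263  0.20488415] 0.20513604032298013
y axis ang -86.79852045677244
y axis ang -86.93347436046379
x ang 3.0305009516633046
x ang 2.992239676813391
holes mean [0.54245735 0.02814998]
```

send_rows --deltas '[[[0.038,0.035,0],0],[[0.076,0.07,0],0],[[0.114,0.105,0],0],[[0.152,0.14,0],0],[[0.19,0.175,0],0]]' --gripper 0

```text
clock: 1.37
tool_pos: [0.3226, 0.4516, 0.2923]
orientation: [-180.0, -0.0, -19.5]
force: [1.9, 0.6, 0.3]
opening: 0.0601
gripper_force: 0.0
```

send_rows --deltas '[[[0.038,0.035,0],0],[[0.076,0.07,0],0],[[0.114,0.105,0],0],[[0.152,0.14,0],0],[[0.19,0.175,0],0]]'

```text
clock: 1.78
tool_pos: [0.419, 0.2688, 0.2927]
orientation: [-179.9, -0.0, -19.5]
force: [1.3, 0.7, -0.6]
opening: 0.0265
gripper_force: 0.0
```

send_rows --deltas '[[[0.038,0.035,0],0],[[0.076,0.07,0],0],[[0.114,0.105,0],0],[[0.152,0.14,0],0],[[0.19,0.175,0],0]]'

```text
clock: 2.2
tool_pos: [0.5156, 0.0859, 0.2927]
orientation: [-180.0, -0.0, -19.5]
force: [1.4, 0.8, -0.3]
opening: 0.0006
gripper_force: 0.0
```

```bash
python3 - <<'E'
from h import *
p=ctrl.snapshot("wrist");save(p,"w1.png")
cv2.imwrite("pics/w1b.png",cv2.resize(p["color"][:,:,::-1],(768,576),interpolation=cv2.INTER_CUBIC))
print(ctrl.get_obs()["tool_pos"])
c=np.array([.543,-.0066])
for k in("pin0","bolt_tab","hub"):
  for b in ctrl.boxes_of(p,k): print(k,round(b["conf"],2),np.array(b["xy"])*[768,576],ray(p,b["xy"],.079 if k!="hub" else .08))
for a in(82.8,172.8,-7.2,-97.2,): print(proj(p,[*(c+.082*np.array([np.cos(np.radians(a)),np.sin(np.radians(a))])),.102])*1.5)
E
```

```text
[0.51775062 0.08099    0.29236936]
pin0 0.76 [480.1536 170.2656] [ 0.55372276 -0.00077565  0.079     ]
bolt_tab 0.78 [233.856  286.0416] [0.53515748 0.18714136 0.079     ]
hub 0.89 [472.4736 175.6224] [0.55218276 0.00521467 0.08      ]
hub 0.81 [669.0048  19.6416] [ 0.60137168 -0.13428864  0.08      ]
hub 0.65 [213.2736  12.7296] [0.6979463  0.12732738 0.08      ]
[373.40302883 212.54190526]
[519.48940878 307.02583036]
[482.10154551  41.77313388]
[635.35388089 155.1892719 ]
```

View pics/w1b.png

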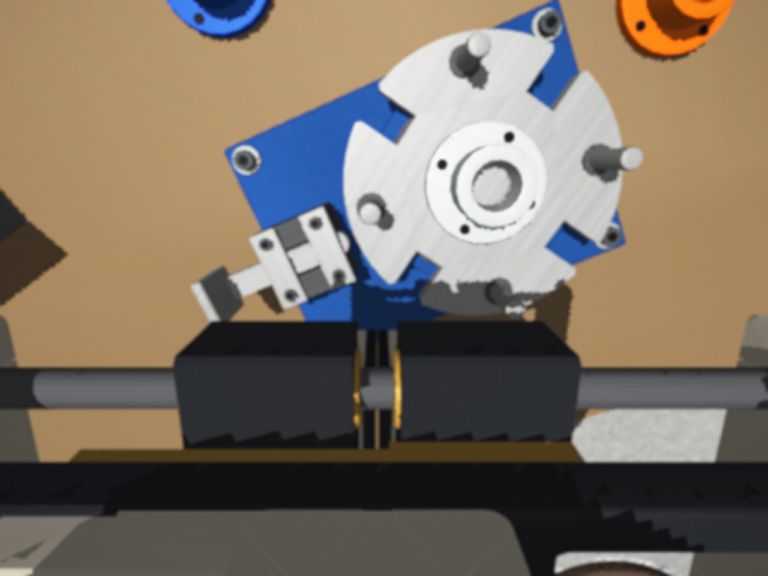

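The wrist view agrees with the predicted pins to within 1-2 mm: the pin top is at (370,210), predicted (373,212). I'll check where the finger tips project, and the TCP reading.

```bash
python3 - <<'E'
from h import *
from scipy.spatial.transform import Rotation as Ro
p=ctrl.snapshot("wrist")
for i in range(1):
    o=ctrl.get_obs();print(o["tool_pos"],o["opening"],o["orientation"])
R=Ro.from_euler("xyz",o["orientation"],degrees=True).as_matrix();print(cam(p)[2],R.T@(-cam(p)[0].T@cam(p)[1]-o["tool_pos"]))
for q in [(0,0,.066),(.0095,.021,.066),(.0095,-.021,.066),(.0095,.021,0),(0.0095,.065,.0),(0,0,.03)]: print(q,proj(p,o["tool_pos"]+R@np.array(q))*1.5)
E
```

```text
[0.51500486 0.08756061 0.29209395] 0.0006722880527247242 [-1.79996667e+02  7.50617566e-03 -1.96092744e+01]
297.39451683215907 [ 0.06980914  0.00109741 -0.09324286]
(0, 0, 0.066) [373.91563071 350.92096129]
(0.0095, 0.021, 0.066) [429.13427138 327.70253538]
(0.0095, -0.021, 0.066) [318.57141881 327.81464438]
(0.0095, 0.021, 0) [460.81683657 426.77571849]
(0.0095, 0.065, 0.0) [646.51856223 426.60823589]
(0, 0, 0.03) [373.24480627 398.45426095]
```

send_rows --deltas '[[[0,0,0.04],0],[[0,0,0.08],0],[[0,0,0.12],0],[[0,0,0.16],0],[[0,0,0.188],0]]'

```text
clock: 2.87
tool_pos: [0.5135, 0.0891, 0.1395]
orientation: [179.9, 0.1, -19.4]
force: [-1.2, -0.5, -0.4]
opening: 0.0006
gripper_force: 0.0
```

send_rows --deltas '[[[0.01,0,0],0],[[0.02,0,0],0],[[0.027,0,0],0],[[0.034,0,0],0],[[0.04,0,0],0]]'

```text
clock: 3.28
tool_pos: [0.5473, 0.0794, 0.1437]
orientation: [-179.7, -0.2, -19.5]
force: [-1.2, 12.7, -3.2]
opening: 0.0003
gripper_force: 5.1
```

send_rows --deltas '[[[0.009,0,0],0],[[0.018,0,0],0],[[0.027,0,0],0],[[0.034,0,0],0],[[0.04,0,0],0]]'

```text
clock: 3.7
tool_pos: [0.5768, 0.0673, 0.1438]
orientation: [-179.9, -0.1, -19.5]
force: [-3.5, 1.5, 3.5]
opening: 0.0003
gripper_force: 1.9
```

```bash
cat > m.py <<'E'
from h import *
import sys
p=ctrl.snapshot("top");save(p,sys.argv[1]+".png")
o=ctrl.get_obs();print(o["tool_pos"],o["force"],o["orientation"])
a=p["color"][170:270,180:330,::-1];cv2.imwrite("pics/"+sys.argv[1]+"c.png",cv2.resize(a,None,fx=5,fy=5,interpolation=cv2.INTER_CUBIC))
E
python3 m.py t2
```

```text
[0.57735186 0.06678865 0.14360598] [1.67045911 0.18780049 0.10227056] [-1.79887258e+02 -1.32658862e-01 -1.95106744e+01]
```

View pics/t2c.png

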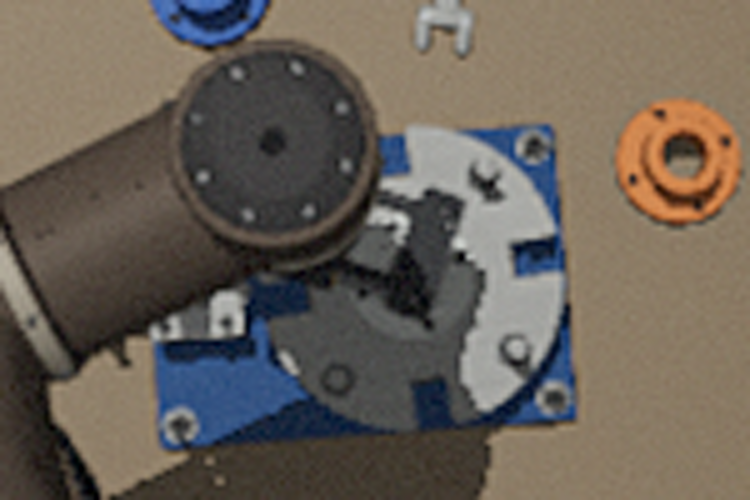

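Two pin tops show at crop (487,168) and (515,347), and a shadowed one at (338,376). A slot sits at the left, near the bolt. Next I work out the plate angle from these.

```bash
cat > a.py <<'E'
from h import *
p=ctrl.snapshot("top");c=np.array([.543,-.0066])
def ang(pts):
    for q in pts:
        d=ray(p,[(q[0]/5+180)/512,(q[1]/5+170)/384],.102)[:2]-c
        print(np.hypot(*d).round(4),(np.degrees(np.arctan2(d[1],d[0]))-48.1+45)%90-45)
E
python3 - <<'E'
from a import *
ang([(487,165),(514,347),(338,376)])
E
```

```text
0.0842 6.304172553241671
0.0792 5.009688527112814
0.0799 4.908570338435339
```

send_rows --deltas '[[[0.003,0,0],0],[[0.006,0,0],0],[[0.009,0,0],0],[[0.009,0,0],0],[[0.009,0,0],0]]'

```text
clock: 4.22
tool_pos: [0.5821, 0.0636, 0.1417]
orientation: [180.0, 0.0, -19.5]
force: [-1.7, -1.8, 1.6]
opening: 0.0004
gripper_force: 1.1
```

send_rows --deltas '[[[-0.02,0,0],0],[[-0.04,0,0],0],[[-0.04,0,-0.04],0],[[-0.04,0,-0.08],0],[[-0.04,0,-0.12],0]]'

```text
clock: 4.63
tool_pos: [0.5519, 0.075, 0.2388]
orientation: [180.0, -0.0, -19.5]
force: [0.8, 0.5, 0.4]
opening: 0.0006
gripper_force: 0.0
```

send_rows --deltas '[[[-0.04,-0.03,0],0],[[-0.08,-0.06,0],0],[[-0.12,-0.09,0],0],[[-0.15,-0.12,0],0],[[-0.15,-0.15,0],0]]'

```text
clock: 5.05
tool_pos: [0.4763, 0.2299, 0.2387]
orientation: [-179.9, -0.0, -19.4]
force: [-0.4, -0.3, 1.0]
opening: 0.0004
gripper_force: 0.0
```

```bash
python3 m.py t3
```

```text
[0.47972536 0.23340104 0.23874074] [4.42201566 5.1298259  3.04295569] [-1.79785157e+02 -1.35637784e-01 -1.93047147e+01]
```

View pics/t3c.png

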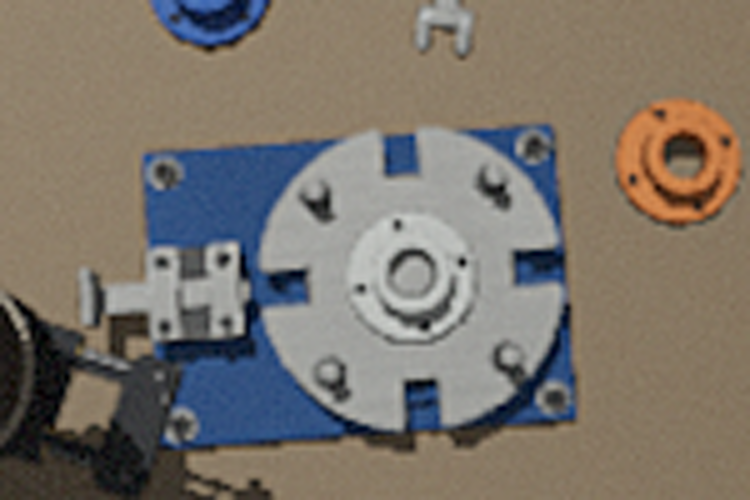

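The slots are now square with the base: pins at (316,191), (491,179), (508,354), (330,373), left slot facing the bolt, and tab at (90,297).

```bash
python3 - <<'E'
from a import *
ang([(316,191),(491,179),(508,354),(330,373)])
t=ray(p,[(89/5+180)/512,(298/5+170)/384],.096)[:2];print("tab",t,np.hypot(*(t-c)))
o=ctrl.get_obs();print(o["tool_pos"],o["orientation"])
E
```

```text
0.0807 0.2575587374641586
0.0785 1.0762347968006338
0.0789 0.7860244314254885
0.0816 1.2591273338184124
tab [0.53134726 0.19905744] 0.20598730776140106
[0.47962594 0.23161701 0.23835719] [-1.79852154e+02 -1.04308358e-01 -1.93026001e+01]
```

send_rows --deltas '[[[0.025,-0.022,0],-0.06],[[0.05,-0.045,0],-0.12],[[0.05,-0.045,0],-0.19],[[0.05,-0.045,0],-0.251],[[0.05,-0.045,0],-0.251]]'

```text
clock: 5.57
tool_pos: [0.5293, 0.2485, 0.2373]
orientation: [180.0, 0.0, 3.3]
force: [0.4, -0.6, 0.3]
opening: 0.0006
gripper_force: 0.0
```

send_rows --deltas '[[[0,0,0.03],0],[[0,0,0.06],0],[[0,0,0.09],0],[[0,0,0.12],0],[[0,0,0.128],0]]'

```text
clock: 5.98
tool_pos: [0.5272, 0.2471, 0.132]
orientation: [179.9, 0.2, 2.8]
force: [-0.1, 0.9, 1.1]
opening: 0.0004
gripper_force: 0.0
```

```bash
python3 - <<'E'
from h import *
p=ctrl.snapshot("side");save(p,"s2.png");o=ctrl.get_obs();print(o["tool_pos"],o["orientation"],o["force"])
cv2.imwrite("pics/s2c.png",cv2.resize(p["color"][180:320,160:340,::-1],None,fx=4,fy=4,interpolation=cv2.INTER_CUBIC))
E
```

```text
[0.52742316 0.24727265 0.13239198] [179.836768     0.22380646   2.87781286] [-1.42379792 -0.76638409 -1.7666955 ]
```

View pics/s2c.png

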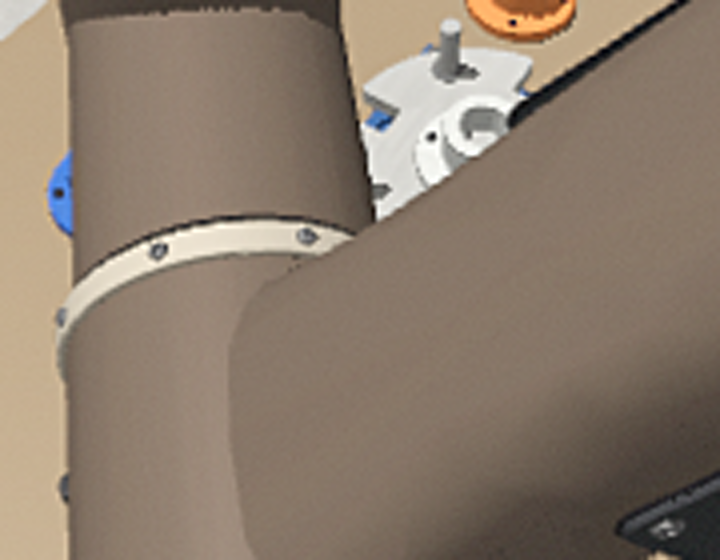

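The arm hides the tab in this view, so I push and watch the force instead.

send_rows --deltas '[[[0,0.01,-0.004],0],[[0,0.02,-0.004],0],[[0,0.03,-0.004],0],[[0,0.04,-0.004],0],[[0,0.05,-0.004],0]]'

```text
clock: 6.45
tool_pos: [0.5317, 0.2087, 0.1403]
orientation: [-179.9, -0.2, 3.1]
force: [-1.8, 4.2, 5.0]
opening: 0.0007
gripper_force: 2.6
```

send_rows --deltas '[[[0,0.003,0],0],[[0,0.006,0],0],[[0,0.009,0],0],[[0,0.012,0],0],[[0,0.014,0],0]]'

```text
clock: 6.87
tool_pos: [0.5318, 0.1975, 0.1388]
orientation: [-180.0, -0.0, 3.1]
force: [1.7, 3.3, 4.6]
opening: 0.0006
gripper_force: 1.9
```

Force is about 3-4 N, so the bolt is sliding. I'll creep on until it stops.

send_rows --deltas '[[[0,0.001,0],0],[[0,0.002,0],0],[[0,0.003,0],0],[[0,0.004,0],0],[[0,0.004,0],0]]'

```text
clock: 7.28
tool_pos: [0.5316, 0.1942, 0.1385]
orientation: [180.0, 0.0, 3.1]
force: [1.9, 2.1, 2.3]
opening: 0.0006
gripper_force: 1.6
```

send_rows --deltas '[[[0,0.001,0],0],[[0,0.002,0],0],[[0,0.002,0],0],[[0,0.002,0],0],[[0,0.002,0],0]]'

```text
clock: 7.7
tool_pos: [0.5316, 0.1926, 0.1384]
orientation: [180.0, 0.0, 3.1]
force: [2.5, 2.3, 1.0]
opening: 0.0002
gripper_force: 1.4
```

send_rows --deltas '[[[0,0.001,0],0],[[0,0.002,0],0],[[0,0.003,0],0],[[0,0.003,0],0],[[0,0.003,0],0]]'

```text
clock: 8.12
tool_pos: [0.5318, 0.1918, 0.1386]
orientation: [-179.9, -0.0, 3.1]
force: [-0.6, 10.4, 0.6]
opening: 0.0008
gripper_force: 5.4
```

send_rows --deltas '[[[0,0.001,0],0],[[0,0.002,0],0],[[0,0.002,0],0],[[0,0.002,0],0],[[0,0.002,0],0]]'

```text
clock: 8.53
tool_pos: [0.5318, 0.1915, 0.1386]
orientation: [-179.8, -0.1, 3.1]
force: [-3.5, 18.0, 0.5]
opening: 0.0001
gripper_force: 8.5
```

Position has stopped and force is rising, so the bolt is home. I retract and check.

send_rows --deltas '[[[0,-0.02,0],0],[[0,-0.06,0],0],[[0,-0.08,-0.04],0],[[0,-0.08,-0.08],0],[[0,-0.08,-0.12],0]]'

```text
clock: 8.95
tool_pos: [0.527, 0.2526, 0.2342]
orientation: [179.8, 0.2, 3.1]
force: [0.7, 0.5, -0.5]
opening: 0.0005
gripper_force: 0.0
```

send_rows --deltas '[[[-0.03,-0.03,0],0],[[-0.06,-0.06,0],0],[[-0.09,-0.09,0],0],[[-0.09,-0.12,0],0],[[-0.09,-0.12,0],0]]'

```text
clock: 9.37
tool_pos: [0.4498, 0.347, 0.2342]
orientation: [179.9, 0.1, 3.2]
force: [0.9, -0.3, 0.2]
opening: 0.0006
gripper_force: 0.0
```

```bash
python3 m.py t4
```

```text
[0.45000934 0.34557046 0.23381946] [-0.31711203 -0.53977989 -0.12163391] [1.79855846e+02 9.64405889e-02 3.19590862e+00]
```

View pics/t4c.png

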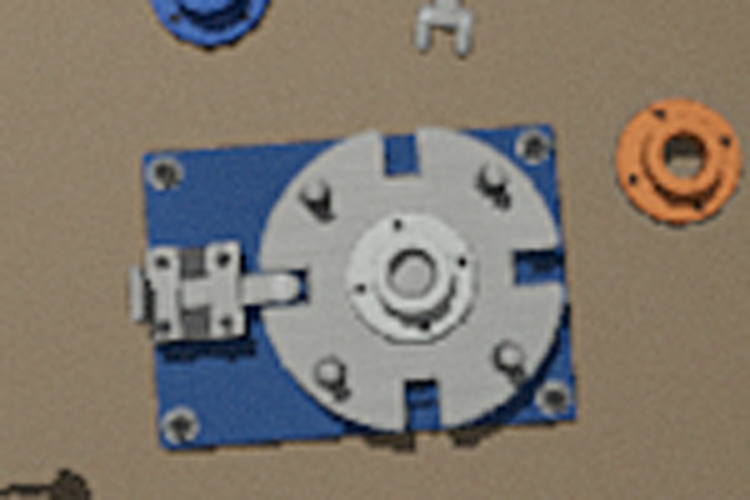

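The bolt nose is well into the slot at (290,287), the tab is against the guide at (140,292), the hub is seated, and the plate is square.

```bash
python3 -c "
from plant import ctrl
print(ctrl.close_job())"
```

```text
the job is handed in; nothing more can be done
None
```

The job is handed in, with no verdict returned: in the last top view the plate was square, the bolt home with its tab against the guide, and the hub seated; I saw no contact with the other things.

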